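# Move the charged battery pack from the charger to the work lamp

### The job

Take the charged battery pack (green light on top) out of the charger by squeezing its two orange side buttons together, and put it into the bay of the yellow cordless lamp: press it down until it clicks fully home with both buttons sprung out again, then stop pushing and let go. Do not ram it, leave the pack with the red light in the charger, and do not push the other things on the table about.

Things in the scene. Friction and masses are not known exactly. Their poses are not given: they have to be found in the camera images.
- charger: Dark grey twin battery charger fixed to the table, 220 x 120 mm (x, y), deck 38 mm high. Origin: centre of its underside. Bays at x = -50 and +50 mm, each a 59 x 47 mm (x, y) hole through the 11 mm thick deck. A latched pack stands with its origin 8 mm above the table, its x axis along the charger's.
- lamp: Yellow and black cordless work lamp fixed to the table. Origin: table level under the centre of its battery bay. Housing x = -50 to +120 mm, y = -58 to +58 mm, deck 44 mm high; a sloping LED panel at x = 50 to 120 mm, 105 mm high. The bay is a 59 x 47 mm (x, y) hole in the 11 mm thick deck: 1.5 mm clearance a side, no lead-in.
- lamp_cheek (a point): Centre of the top of the guard cheek on the bay's +y side (a like one at -y): 80 mm long in x, y = 37 to 49 mm, 76 mm above the table. Fingers over 6 mm thick do not fit between cheek and pack: holding the middle of the buttons with tips 19 mm lower, they meet the cheek tops 17 mm before the pack is home. Let go just above that, then push on the pack's top.
- lamp_bay (a point): Where the pack's origin lies when fully home in the lamp, 14 mm above the table at the bay's centre; axes as the lamp's. A pack fits either way round, its x axis along the lamp's x axis.
- pack_green: The charged battery pack, with a bright green light (36 x 16 mm) on its top; 0.35 kg (0.25 to 0.46). Origin: centre of its underside, z up. Foot 56 x 44 mm (x, y), 30 mm tall; above it a black body 68 x 46 mm, z = 30 to 92 mm, whose lower face rests on the deck when home. Two orange buttons on its y faces, 30 mm (x) by 24 mm (z), 62 mm apart over their outer faces when free, 48 mm when fully pressed.
- pack_green_grip (a point): Point midway between the middles of the two buttons, 64 mm above the pack's origin: where to squeeze.
- pack_green_top (a point): Centre of the pack's flat top, 92 mm above its origin: where to push. Pushed down with the buttons free, the hooks' slopes press them in: the pack first stands up to 25 mm above home, 6 to 20 N carries it through, then the hooks spring out under the deck.
- pack_green_hook (a point): Tip of the hook of the +y button (a like one at -y): 20 mm wide (x), flat top 17 mm above the pack's underside, sloping underside. Stands 7 mm out of the foot when free and catches under the deck; clear when its button is pressed 6 mm or more.
- pack_green_btn_a (a joint): Green pack's button on its +y side: 0 = out, 0.007 m = fully pressed. Spring 3 N at rest, 6 N fully pressed.
- pack_green_btn_b (a joint): Green pack's button on its -y side: the same.
- pack_red: An identical pack with a red light (not charged), latched in the charger's other bay. Leave it there.
- tape_roll: White tape roll lying flat, 84 mm across, 25 mm high, between charger and lamp. A bystander. Origin: underside.
- card_disc: Round card disc on the table, 140 mm across, 10 mm thick, at the far side. A bystander. Origin: underside.
- tall_tube: Upright cardboard tube on the card disc, 60 mm across, 170 mm tall. A bystander. Origin: underside.
- wide_tube: Upright cardboard tube, 80 mm across, 90 mm tall, at the right. A bystander. Origin: underside.
- scissors: Scissors with green handles lying at the right, about 160 mm long. A bystander. Origin: underside.
- glue_bottle: White glue bottle with orange cap, 48 mm across, 110 mm tall, at the left. A bystander. Origin: underside.
- brush_mug: Blue mug, 76 mm across, 90 mm tall, at the left. A bystander. Origin: underside.
- brush: Brush lying near the robot on the left, 170 mm long. A bystander. Origin: underside.
Things that resemble listed ones, but are neither listed nor needed, are in the scene too. What is shaped like the pack_red but purple or turquoise is not meant.

How it is judged:
By the outcome, as a careful person would: the job done as asked, in the order asked, and still so for the second after the job is handed in, with the robot touching nothing.
It also fails if it takes over 48 s, if anything falls off the work surface, if the arm or the gripper's body presses on something with over 40 N, if the wrist force passes 120 N, or if a joint passes its speed limit or range.

### The arm

A 6-joint arm with a two-finger parallel gripper is mounted at the origin on the work surface. World frame = base frame: x ahead of the robot, y to its left, z up, the work surface at z = 0. Lengths are in m, angles in degrees, forces in N, time in s.
With the tool pointing down it reaches from about 0.3 to 0.75 m from the base axis. Payload 8.5 kg.
Tool frame: the origin (TCP) lies between the finger pads; the fingertips stand 22 mm ahead of it and the grasp point (between the pads) lies 3 mm ahead of it (env.nose_length is the distance from the TCP to the fingertips, in m); z points along the fingers, x is the direction in which the jaws open and shut, and the axes are right-handed (so a half turn about z gives the same grasp; the last joint's range is limited). The gripper opens to 85 mm and grips with 20 to 120 N. Pads are 22 mm wide; open, the fingers measure 114 mm over their backs; the gripper's body (76 mm by 85 mm) begins 54 mm behind the grasp point. The pads swing forward as they close: fully open they stand 13 mm farther back than shut.
Start: joints at [-76.392, 21.807, 74.336, -0, 83.858, -12.336], TCP at [0.241, -0.495, 0.253] pointing down, gripper open.
Joint ranges: [-178.18, 178.18], [-50.72, 133.34], [12.68, 142.11], [-81.47, 261.47], [9.98, 163.14], [-165.26, 165.26]. Speed limits (degrees/s): [136.94, 136.94, 180, 180, 180, 180].

### API

Orientations are given as a 3x3 rotation matrix whose columns are the frame's x, y, z axes.
In Python, from rig import env gives the robot as it stands.
- The arm moves only by the tool arm_command, never from a script. Its argument "steps" is a list of rows, each an object with "delta_pos": the shift along the world's x, y, z in mm, a list of three; "dr": the turn, a rotation vector about the world's x, y, z in degrees, a list of three. In form: [{"delta_pos": [dx, dy, dz], "dr": [wx, wy, wz]}, ...]. A call has 1 to 20 rows; each row shifts and turns the commanded pose from where the row before left it; what a row does not reach is not made up. A row lasts 1/10 s, in which the tool goes at most 50 mm and 8.59 degrees, less where a joint would pass 70% of its speed; a pose out of reach is approached as far as the arm can. A call with a gripper value outside its range is refused whole. "grip" is the opening, from 0 (shut) to 1 (fully open), set as the call begins (left out, the last holds). The fingers move at their own pace and stop on an object; "squeeze" is the grip in N (left out, the last holds). Time passes only in rows, so rows that do not move let the fingers close. It gives the time, the measured TCP pose, the force and the opening at its end, in the units of the state.
- env.observe(): the state, without advancing time (a new reading comes with each control period).
- env.get_image(name): name is "scene" or "top" or "wrist"; returns the picture (480x640x3 uint8, blue, green, red); there is no depth.
- env.get_calibration(name): a dict with "fx", "fy", "cx", "cy" (pixels), "k1" (the pictures are not rectified: a ray, as slopes to the right and down, at radius r is drawn at 1 + k1 r^2 times it, then the intrinsics apply), "view" (4x4, takes a point from world to camera coordinates). Camera axes: x right, y up, looking along -z (the intrinsics and any distortion apply to the point x, -y, -z); pixel columns grow to the right and rows downward; lengths in m; the calibration is good to about 2 mm. A picture is of the moment at which its call begins: read the wrist's pose just before it. get_calibration takes no time and is no camera call; for the wrist camera it gives the pose at the moment of the call.
- env.close_job(): hands the job in, once; it reports no verdict.
The state is a dict: "time_s": time; "q": joint angles; "qvel": joint speeds; "joint_efforts": joint torques, N m; "position": TCP position; "tool_rot": TCP orientation; "ft_force": force on the tool from outside, world axes, zero at the start; "wrist_torque": the same for the moment, N m; "grip_width": finger opening in m.
Only numpy, scipy, OpenCV 4.12 (cv2) and the standard library are available. Lean on these libraries where they do the work, as an engineer would, in place of code of your own. Each camera call takes 0.05 s, during which the arm holds its last target. There are 200 camera calls.

## Working session

There is one attempt and no reset: what is moved stays moved. The work goes in short steps, Python scripts to look and compute and a tool call to move; the robot and the scene stay as the last step left them, time stands still between calls to the robot, and variables do not carry over. Pictures are saved under pics/ and viewed, about 8 in all and at most 12, crops included, and the job is handed in when it is done.

Besides the shell and the picture viewer there is one more tool, called after "Call:" as a command line: name --argument value ..., lists and objects as JSON in quotes. arm_command: Moves the arm, as the interface text tells. Its arguments: {"type":"object","properties":{"steps":{"type":"array"},"grip":{"type":"number"},"squeeze":{"type":"number"}},"required":["steps"]}

```bash
mkdir -p pics; cat > h.py <<'E'
import numpy as np, cv2, json
from rig import env
def ray(c,u,v):
    xd,yd=(u-c['cx'])/c['fx'],(v-c['cy'])/c['fy']
    x,y=xd,yd
    for _ in range(20):
        s=1+c['k1']*(x*x+y*y); x,y=xd/s,yd/s
    V=np.array(c['view']); R,t=V[:3,:3],V[:3,3]
    return -R.T@t, R.T@np.array([x,-y,-1.])
def onz(c,u,v,z):
    o,d=ray(c,u,v); return o+d*(z-o[2])/d[2]
def proj(c,p):
    V=np.array(c['view']); q=V[:3,:3]@np.array(p)+V[:3,3]
    x,y=q[0]/-q[2],-q[1]/-q[2]; s=1+c['k1']*(x*x+y*y)
    return np.array([c['fx']*x*s+c['cx'],c['fy']*y*s+c['cy']])
E
python3 - <<'E'
from h import *
for n in('scene','top'):
    cv2.imwrite(f'pics/{n}0.png',env.get_image(n)); c=env.get_calibration(n); print(n,ray(c,320,240),c['fx'],c['k1'])
print(env.observe())
E
```

```text
scene (array([ 1.15272851, -0.6682568 ,  0.67248776]), array([-0.58826747,  0.61323461, -0.52721373])) 470.4185174152883 -0.08349700960379486
top (array([0.36742369, 0.01548388, 1.86970575]), array([ 0.08943771, -0.00583075, -0.99598707])) 624.3735015093059 -0.06639196277686477
{'time_s': 0.1, 'q': array([-7.63915345e+01,  2.18418094e+01,  7.43783866e+01, -2.38002561e-04,
        8.38581528e+01, -1.23342476e+01]), 'qvel': array([ 0.05794094, -0.17184915, -0.05406095, -0.10750746, -0.0715785 ,
        0.12609533]), 'joint_efforts': array([ 3.95933079e-03, -4.49220085e+01, -2.31656617e+01, -1.43715874e-04,
        3.63534513e-03, -7.42071535e-06]), 'position': array([ 0.24056723, -0.49435459,  0.25274155]), 'tool_rot': array([[ 4.37472457e-01, -8.99231752e-01, -3.25754155e-04],
       [-8.99230817e-01, -4.37472483e-01,  1.32808286e-03],
       [-1.33676275e-03, -2.88071495e-04, -9.99999065e-01]]), 'ft_force': array([-0.58099072, -0.34018171, -0.70971051]), 'wrist_torque': array([-0.00412613, -0.00286841,  0.04667196]), 'grip_width': 0.08525354192065832}
```

View pics/top0.png

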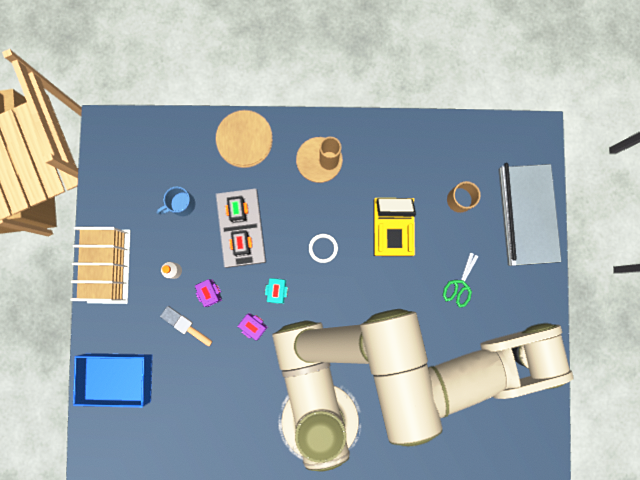

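View pics/scene0.png

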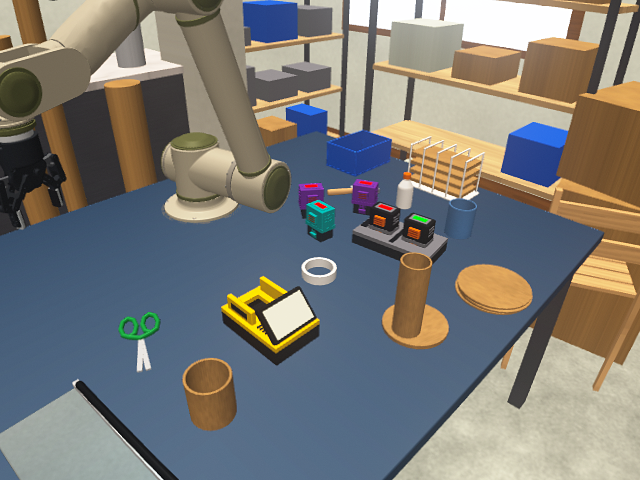

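The top view shows the black pack with a green light at (236,209) and the black one with a red light at (240,243). The lookalikes are purple at (207,293) and (252,326), and turquoise at (276,291). The lamp bay is at (395,238). I choose (236,209) and check it in a close crop with masks.

```bash
python3 - <<'E'
from h import *
im=cv2.imread('pics/top0.png'); c=env.get_calibration('top')
hsv=cv2.cvtColor(im,cv2.COLOR_BGR2HSV)
def blob(lo,hi,x0,y0,x1,y1,z,name):
    m=np.zeros(im.shape[:2],np.uint8); m[y0:y1,x0:x1]=cv2.inRange(hsv,lo,hi)[y0:y1,x0:x1]
    cs,_=cv2.findContours(m,cv2.RETR_EXTERNAL,cv2.CHAIN_APPROX_NONE)
    for k in sorted(cs,key=cv2.contourArea)[-3:]:
        if len(k)<6: continue
        P=np.array([onz(c,*p[0],z)[:2] for p in k],np.float32)*1000
        r=cv2.minAreaRect(P); print(name,cv2.contourArea(k),np.round(r[0],1),np.round(r[1],1),round(r[2],1))
blob((45,120,120),(75,255,255),215,190,270,270,.1,'green')
blob((0,150,120),(8,255,255),215,190,270,270,.1,'red')
blob((8,150,150),(20,255,255),215,190,270,270,.072,'orange')
blob((22,120,120),(35,255,255),360,180,430,270,.044,'lamp')
blob((0,0,0),(180,90,60),383,225,407,252,.044,'bay')
blob((0,0,90),(180,60,150),205,180,280,275,.038,'charger')
a=cv2.resize(im[180:275,205:280],None,fx=5,fy=5,interpolation=2);b=cv2.resize(im[185:270,360:430],None,fx=5,fy=5,interpolation=2)
o=np.zeros((480,760,3),np.uint8);o[:475,:375]=a;o[:425,380:730]=b
cv2.imwrite('pics/crop1.png',o)
E
```

```text
green 48.0 [616.9 248.6] [33.5 14.9] 8.4
red 40.5 [517.1 234.4] [32.3 13.1] 8.3
orange 13.5 [613.4 276. ] [29.3  5.8] 1.4
orange 26.5 [620.2 223.2] [30.3 10.3] 9.3
orange 28.0 [521.2 209.3] [30.  10.6] 9.3
lamp 2.0 [ 657.6 -265.7] [14.8  7.2] 53.3
lamp 1529.0 [ 574.  -212.5] [169.  117.5] 0.6
charger 3.5 [462.3 232.4] [ 15.2 103.3] 8.1
charger 5.0 [558.5 248.4] [ 6.3 44. ] 7.8
charger 11.0 [586.5 249.3] [ 7.4 32.6] 7.8
```

View pics/crop1.png

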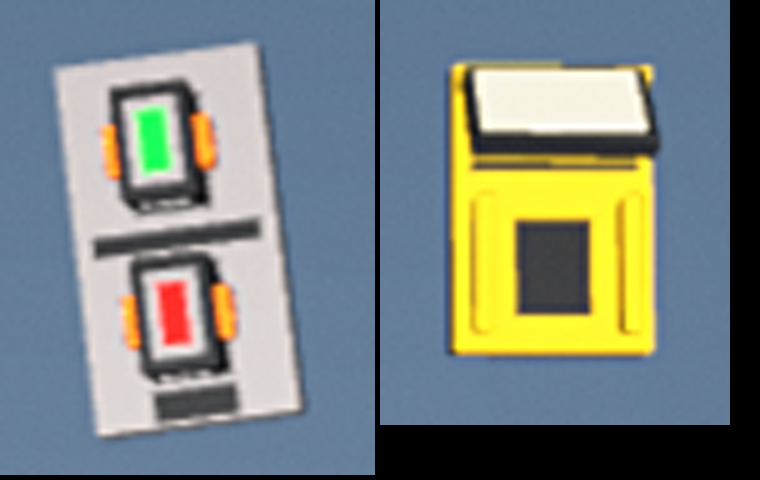

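The green pack is confirmed: charger yaw about 8.1°, pack at about (617,249). The lamp bay is at about (540,-212), yaw about 0.6°. I'll stop over the lamp on the way for a close measurement.

Call:
arm_command --steps '[{"delta_pos":[30,28,4],"dr":[0,0,-2.6]},{"delta_pos":[30,28,4],"dr":[0,0,-2.6]},{"delta_pos":[30,28,4],"dr":[0,0,-2.6]},{"delta_pos":[30,28,4],"dr":[0,0,-2.6]},{"delta_pos":[30,28,4],"dr":[0,0,-2.6]},{"delta_pos":[30,28,4],"dr":[0,0,-2.6]},{"delta_pos":[30,28,4],"dr":[0,0,-2.6]},{"delta_pos":[30,28,4],"dr":[0,0,-2.6]},{"delta_pos":[30,28,4],"dr":[0,0,-2.6]},{"delta_pos":[30,30,4],"dr":[0,0,-2]},{"delta_pos":[0,0,0],"dr":[0,0,0]}]' --grip 1

```text
time_s: 1.2
position: [0.5431, -0.2091, 0.2932]
tool_rot: [[0.014, -1.0, 0.001], [-1.0, -0.014, 0.001], [-0.001, -0.001, -1.0]]
ft_force: [-0.5, -0.1, 0.9]
grip_width: 0.0856
```

```bash
python3 - <<'E'
from h import *
c=env.get_calibration('wrist'); im=env.get_image('wrist'); cv2.imwrite('pics/w1.png',im)
np.save('w1.npy',c,allow_pickle=True); o=env.observe(); print(o['time_s'],o['position'],o['tool_rot'][:,0],ray(c,320,240)); print(proj(c,[.54,-.2125,.044]))
E
```

```text
1.25 [ 0.54170762 -0.21076683  0.29285243] [ 1.30556751e-02 -9.99914681e-01 -4.25278650e-04] (array([ 0.6114757 , -0.20793895,  0.41422718]), array([-0.25994563, -0.00894059, -0.96568197]))
[321.41865232 215.32874878]
```

View pics/w1.png

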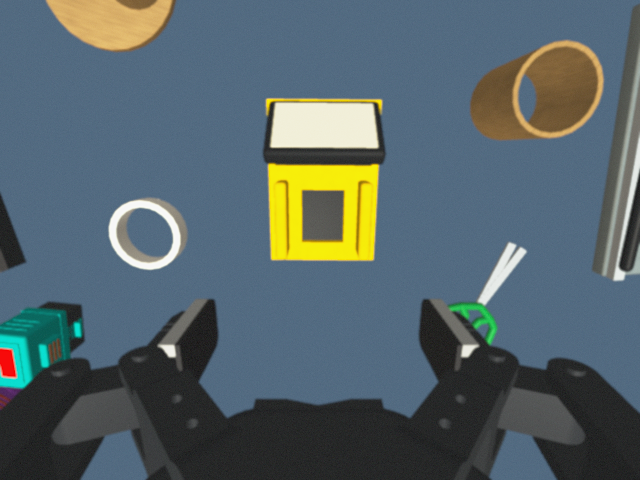

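The wrist view shows the lamp with its bay at (302–344, 190–241) and the cheeks on both sides. Next I measure the bay by mask.

```bash
python3 - <<'E'
from h import *
im=cv2.imread('pics/w1.png'); c=np.load('w1.npy',allow_pickle=True).item()
hsv=cv2.cvtColor(im,cv2.COLOR_BGR2HSV)
y=cv2.inRange(hsv,(20,130,60),(38,255,255))
cs,hi=cv2.findContours(y,cv2.RETR_CCOMP,cv2.CHAIN_APPROX_NONE)
for k,h in zip(cs,hi[0]):
    if cv2.contourArea(k)<300: continue
    P=np.array([onz(c,*p[0],.044)[:2] for p in k],np.float32)*1000
    r=cv2.minAreaRect(P); print('hole' if h[3]>=0 else 'outer',cv2.contourArea(k),cv2.boundingRect(k),np.round(r[0],1),np.round(r[1],1),round(r[2],1))
    if h[3]>=0:
        # fit lines of the 4 sides
        lo,hi2=P.min(0),P.max(0)
        for ax in(0,1):
            for e in(lo,hi2):
                s=P[(abs(P[:,ax]-e[ax])<3)&(P[:,1-ax]>lo[1-ax]+6)&(P[:,1-ax]<hi2[1-ax]-6)]
                f=np.polyfit(s[:,1-ax],s[:,ax],1); print(ax,s[:,ax].mean().round(2),np.degrees(np.arctan(f[0])).round(2))
E
```

```text
outer 10020.0 (268, 163, 111, 97) [ 542.8 -213.6] [106.9 117.7] 0.8
hole 2033.5 (302, 190, 42, 51) [ 539.8 -213.6] [55.9 45.8] 0.8
0 511.86 -0.79
0 567.8 -0.79
1 -236.02 0.31
1 -191.09 0.06
```

Call:
arm_command --steps '[{"delta_pos":[4.5,46,0],"dr":[0,0,0.85]},{"delta_pos":[4.5,46,0],"dr":[0,0,0.85]},{"delta_pos":[4.5,46,0],"dr":[0,0,0.85]},{"delta_pos":[4.5,46,0],"dr":[0,0,0.85]},{"delta_pos":[4.5,46,0],"dr":[0,0,0.85]},{"delta_pos":[4.5,46,0],"dr":[0,0,0.85]},{"delta_pos":[4.5,46,0],"dr":[0,0,0.85]},{"delta_pos":[4.5,46,0],"dr":[0,0,0.85]},{"delta_pos":[4.5,46,0],"dr":[0,0,0.85]},{"delta_pos":[4.5,46,0],"dr":[0,0,0.85]},{"delta_pos":[0,0,0],"dr":[0,0,0]}]'

```text
time_s: 2.35
position: [0.5852, 0.2511, 0.2922]
tool_rot: [[0.162, -0.987, -0.001], [-0.987, -0.162, 0.001], [-0.001, 0.001, -1.0]]
ft_force: [0.5, -0.9, -0.8]
grip_width: 0.0852
```

```bash
python3 - <<'E'
from h import *
c=env.get_calibration('wrist'); im=env.get_image('wrist'); cv2.imwrite('pics/w2.png',im)
np.save('w2.npy',c,allow_pickle=True); o=env.observe(); print(o['time_s'],o['position'],o['tool_rot'])
hsv=cv2.cvtColor(im,cv2.COLOR_BGR2HSV)
for n,lo,hi,z in(('green',(45,120,100),(75,255,255),.1),('red',(0,150,100),(8,255,255),.1),('orange',(8,150,100),(20,255,255),.072)):
    cs,_=cv2.findContours(cv2.inRange(hsv,lo,hi),cv2.RETR_EXTERNAL,cv2.CHAIN_APPROX_NONE)
    for k in cs:
        if cv2.contourArea(k)<40: continue
        P=np.array([onz(c,*p[0],z)[:2] for p in k],np.float32)*1000
        r=cv2.minAreaRect(P); print(n,cv2.boundingRect(k),np.round(r[0],1),np.round(r[1],1),round(r[2],1))
E
```

```text
2.4 [0.585375   0.24865225 0.29238307] [[ 1.59871094e-01 -9.87136994e-01 -1.33721015e-03]
 [-9.87137870e-01 -1.59870607e-01 -4.64402313e-04]
 [ 2.44648106e-04  1.39425528e-03 -9.99998998e-01]]
green (318, 172, 18, 39) [615.8 248.6] [35. 15.] 7.6
red (389, 399, 16, 16) [394.5 132. ] [14.  17.4] 84.6
red (210, 382, 20, 28) [377.1 326.6] [33.9 14.5] 20.8
red (317, 277, 15, 32) [516.3 234.2] [33.5 13.9] 9.3
orange (98, 321, 29, 25) [416.4 460. ] [24.2 37.2] 53.0
```

View pics/w2.png

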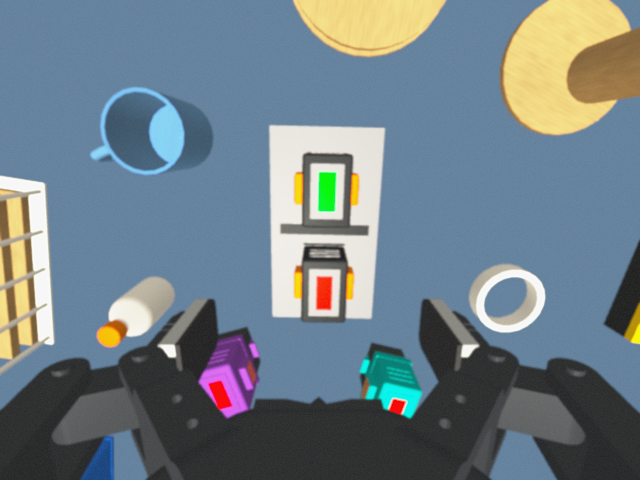

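The green pack is at (616,248.6) with yaw 8.2°, and the bay is at (540,-213.6) with yaw about 0.7°. The wrist view shows green at (327,191) and red below it at (324,293). I'll descend over the green pack.

Call:
arm_command --steps '[{"delta_pos":[10,0.5,-35],"dr":[0,0,-0.4]},{"delta_pos":[10,0.5,-35],"dr":[0,0,-0.3]},{"delta_pos":[10,0.5,-35],"dr":[0,0,-0.3]},{"delta_pos":[0,0,-35],"dr":[0,0,0]},{"delta_pos":[0,0,-25],"dr":[0,0,0]},{"delta_pos":[0,0,-20],"dr":[0,0,0]},{"delta_pos":[0,0,-18],"dr":[0,0,0]},{"delta_pos":[0,0,-15],"dr":[0,0,0]},{"delta_pos":[0,0,0],"dr":[0,0,0]}]'

```text
time_s: 3.3
position: [0.6149, 0.2466, 0.0733]
tool_rot: [[0.138, -0.99, -0.004], [-0.99, -0.138, -0.001], [0.001, 0.005, -1.0]]
ft_force: [-0.4, 0.3, 0.3]
grip_width: 0.0853
```

```bash
python3 - <<'E'
from h import *
for i in range(4):
    im=env.get_image('wrist'); o=env.observe(); print(o['time_s'],o['position'],o['q'][:3],o['ft_force'])
cv2.imwrite('pics/w3.png',im)
E
```

```text
3.35 [0.61555735 0.2470549  0.07482068] [11.67064611 42.09127434 68.21698092] [0.27076273 0.32158896 0.8822968 ]
3.4 [0.61601852 0.24750248 0.07582088] [11.69972388 42.03808134 68.14004413] [0.57906494 0.78194328 0.87507036]
3.45 [0.61620353 0.24790975 0.07633935] [11.72900661 42.00914967 68.10332125] [-0.0227333  -0.21280775  0.3161322 ]
3.5 [0.61620535 0.24823466 0.07652501] [11.756481   41.99802436 68.09189978] [0.54744487 0.36703264 0.02195857]
```

View pics/w3.png

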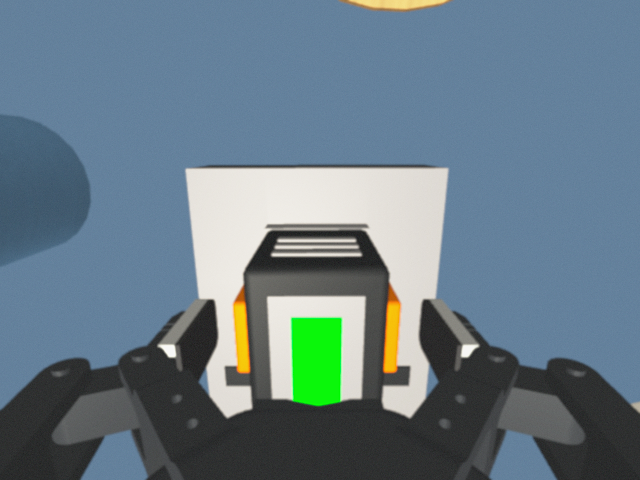

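The jaws straddle the green pack centrally: the pack spans columns 246–387 and the pads are at 217 and 420. Now I squeeze.

Call:
arm_command --steps '[{"delta_pos":[0,0,-1],"dr":[0,0,0]},{"delta_pos":[0,0,0],"dr":[0,0,0]},{"delta_pos":[0,0,0],"dr":[0,0,0]},{"delta_pos":[0,0,0],"dr":[0,0,0]},{"delta_pos":[0,0,0],"dr":[0,0,0]},{"delta_pos":[0,0,0],"dr":[0,0,0]},{"delta_pos":[0,0,0],"dr":[0,0,0]},{"delta_pos":[0,0,0],"dr":[0,0,0]}]' --grip 0 --squeeze 45

```text
time_s: 4.3
position: [0.6163, 0.2488, 0.0758]
tool_rot: [[0.14, -0.99, 0.003], [-0.99, -0.14, 0.0], [0.0, -0.003, -1.0]]
ft_force: [-0.8, -1.0, 7.3]
grip_width: 0.0457
```

Call:
arm_command --steps '[{"delta_pos":[0,0,5],"dr":[0,0,0]},{"delta_pos":[0,0,5],"dr":[0,0,0]},{"delta_pos":[0,0,5],"dr":[0,0,0]},{"delta_pos":[0,0,5],"dr":[0,0,0]},{"delta_pos":[0,0,10],"dr":[0,0,0]},{"delta_pos":[0,0,10],"dr":[0,0,0]},{"delta_pos":[0,0,15],"dr":[0,0,0]},{"delta_pos":[0,0,15],"dr":[0,0,0]},{"delta_pos":[0,0,20],"dr":[0,0,0]},{"delta_pos":[0,0,20],"dr":[0,0,0]},{"delta_pos":[0,0,0],"dr":[0,0,0]}]'

```text
time_s: 5.4
position: [0.6166, 0.2492, 0.188]
tool_rot: [[0.14, -0.99, 0.006], [-0.99, -0.14, 0.001], [-0.0, -0.006, -1.0]]
ft_force: [0.5, 0.2, -3.1]
grip_width: 0.046
```

```bash
python3 - <<'E'
from h import *
for i in range(5): im=env.get_image('wrist')
c=env.get_calibration('wrist');o=env.observe(); print(o['time_s'],o['position'],o['ft_force'],o['grip_width'],o['tool_rot'])
cv2.imwrite('pics/w4.png',im); s=env.get_image('scene'); cv2.imwrite('pics/s4.png',s)
out=np.zeros((480,800,3),np.uint8); out[:,:480]=im[:,80:560]; out[:320,480:]=cv2.resize(s[130:290,310:470],(320,320)); cv2.imwrite('pics/c4.png',out)
E
```

```text
5.65 [0.61515439 0.24881198 0.18302413] [-0.00707633  0.10636254 -3.27358087] 0.04566800176918128 [[ 1.39903222e-01 -9.90162525e-01 -2.29408598e-03]
 [-9.90165168e-01 -1.39902441e-01 -4.97844264e-04]
 [ 1.71998504e-04  2.34117405e-03 -9.99997245e-01]]
```

View pics/c4.png

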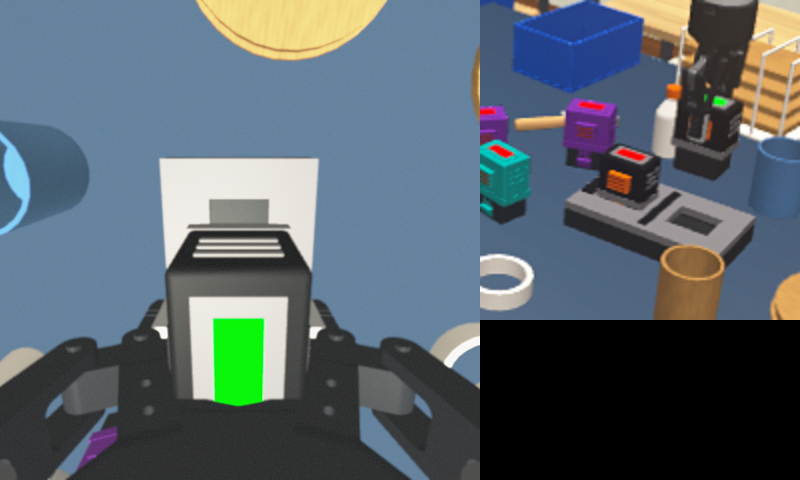

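The pack is out, with its light at column 318 of the full wrist frame, and the red pack is still in the charger. Next I carry it over to the lamp.

Call:
arm_command --steps '[{"delta_pos":[-2.4,-15,4],"dr":[0,0,-0.24]},{"delta_pos":[-4,-25,4],"dr":[0,0,-0.4]},{"delta_pos":[-5.4,-33,4],"dr":[0,0,-0.52]},{"delta_pos":[-5.4,-33,4],"dr":[0,0,-0.52]},{"delta_pos":[-5.4,-33,4],"dr":[0,0,-0.52]},{"delta_pos":[-5.4,-33,0],"dr":[0,0,-0.52]},{"delta_pos":[-5.4,-33,0],"dr":[0,0,-0.52]},{"delta_pos":[-5.4,-33,0],"dr":[0,0,-0.52]},{"delta_pos":[-5.4,-33,0],"dr":[0,0,-0.52]},{"delta_pos":[-5.4,-33,0],"dr":[0,0,-0.52]},{"delta_pos":[-5.4,-33,0],"dr":[0,0,-0.52]},{"delta_pos":[-5.4,-33,0],"dr":[0,0,-0.52]},{"delta_pos":[-5.4,-33,0],"dr":[0,0,-0.52]},{"delta_pos":[-5.4,-33,0],"dr":[0,0,-0.52]},{"delta_pos":[-4,-26,0],"dr":[0,0,-0.4]},{"delta_pos":[-1.8,-8,0],"dr":[0,0,-0.1]},{"delta_pos":[0,0,0],"dr":[0,0,0]},{"delta_pos":[0,0,0],"dr":[0,0,0]},{"delta_pos":[0,0,0],"dr":[0,0,0]},{"delta_pos":[0,0,0],"dr":[0,0,0]}]'

```text
time_s: 7.7
position: [0.5388, -0.2201, 0.2044]
tool_rot: [[0.013, -1.0, 0.0], [-1.0, -0.013, 0.0], [-0.0, -0.0, -1.0]]
ft_force: [0.5, 0.1, -3.0]
grip_width: 0.0454
```

```bash
python3 - <<'E'
from h import *
for i in range(3): c=env.get_calibration('wrist'); im=env.get_image('wrist')
o=env.observe(); print(o['time_s'],o['position'],o['ft_force'],o['grip_width'],o['tool_rot'])
np.save('w5.npy',c,allow_pickle=True); cv2.imwrite('pics/w5.png',im); cv2.imwrite('pics/t5.png',env.get_image('top'))
s=env.get_image('scene'); cv2.imwrite('pics/s5.png',s)
hsv=cv2.cvtColor(im,cv2.COLOR_BGR2HSV); g=cv2.inRange(hsv,(45,120,100),(75,255,255)); k=cv2.boundingRect(g); print(k)
zt=o['position'][2]+.0242; p=onz(c,k[0]+k[2]/2-.5,k[1]-.5,zt)*1e3; print('light far edge',p,'-18 -> pack centre x',p[0]-18)
out=np.zeros((480,800,3),np.uint8); out[:,:400]=im[:,120:520]; out[:400,400:]=cv2.resize(s[200:370,200:370],(400,400)); cv2.imwrite('pics/c5.png',out)
E
```

```text
7.85 [ 0.53874898 -0.22054522  0.20439145] [-0.36607105 -0.74540813 -3.28840954] 0.04549490887182537 [[ 1.24058675e-02 -9.99923042e-01  6.61104533e-05]
 [-9.99923044e-01 -1.24058700e-02 -3.80830846e-05]
 [ 3.89003115e-05 -6.56329119e-05 -9.99999997e-01]]
(293, 318, 236, 88)
light far edge [ 556.20834774 -248.99315237  228.59144741] -18 -> pack centre x 538.2083477356076
```

View pics/c5.png

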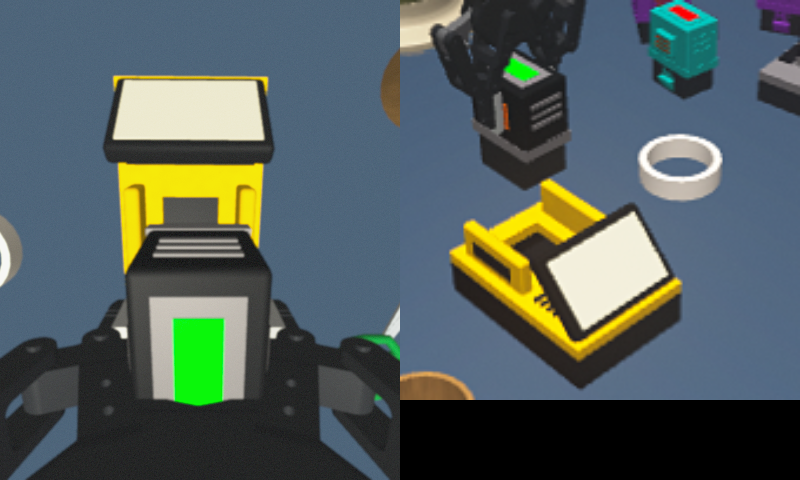

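The lamp hole's far edge is visible at full-frame (283–338, 197), and the pack is about 7 mm off in y as my row count would give. I measure the hole's lateral offset against the pack in the same picture.

```bash
python3 - <<'E'
from h import *
im=cv2.imread('pics/w5.png'); c=np.load('w5.npy',allow_pickle=True).item()
hsv=cv2.cvtColor(im,cv2.COLOR_BGR2HSV); y=cv2.inRange(hsv,(20,130,60),(38,255,255))
for v in(204,210,216):
    r=np.where(y[v,270:360]==0)[0]+270; r=r[(r>278)&(r<345)]; a,b=r.min()-.5,r.max()+.5
    A,B=onz(c,a,v,.044)*1e3,onz(c,b,v,.044)*1e3; print(v,a,b,A,B,(A+B)[1]/2)
col=np.where(y[170:205,310]==0)[0]+170; print(col[:8], onz(c,310,col[col>180].min()-.5,.044)*1e3)
g=cv2.inRange(hsv,(45,120,100),(75,255,255))[:, :400]
for v in(325,350,375):
    r=np.where(g[v])[0]; p=onz(c,r.mean(),v,.2286)*1e3; print('light',v,r.min(),r.max(),p)
E
```

```text
204 283.5 337.5 [ 561.90313485 -191.19745235   44.        ] [ 562.46867051 -236.04454103   44.        ] -213.62099668857377
210 283.5 336.5 [ 556.86482392 -191.12321972   44.        ] [ 557.42226969 -235.35190889   44.        ] -213.23756430627213
216 283.5 336.5 [ 551.77783559 -191.04810754   44.        ] [ 552.33783014 -235.49128517   44.        ] -213.2696963564133
[198 199 200 201 202 203 204] [ 567.58127317 -213.17153425   44.        ]
light 325 293 343 [ 553.23614234 -219.89836002  228.6       ]
light 350 293 343 [ 544.19780729 -220.01299188  228.6       ]
light 375 294 342 [ 534.72464755 -220.13313568  228.6       ]
```

Call:
arm_command --steps '[{"delta_pos":[1,3.5,0],"dr":[0,0,0]},{"delta_pos":[0,3,0],"dr":[0,0,0]},{"delta_pos":[0,0,-15],"dr":[0,0,0]},{"delta_pos":[0,0,-20],"dr":[0,0,0]},{"delta_pos":[0,0,-20],"dr":[0,0,0]},{"delta_pos":[0,0,-16],"dr":[0,0,0]},{"delta_pos":[0,0,-10],"dr":[0,0,0]},{"delta_pos":[0,0,-5],"dr":[0,0,0]},{"delta_pos":[0,0,0],"dr":[0,0,0]},{"delta_pos":[0,0,0],"dr":[0,0,0]},{"delta_pos":[0,0,0],"dr":[0,0,0]},{"delta_pos":[0,0,0],"dr":[0,0,0]},{"delta_pos":[0,0,0],"dr":[0,0,0]}]'

```text
time_s: 9.25
position: [0.5397, -0.2146, 0.1186]
tool_rot: [[0.012, -1.0, 0.0], [-1.0, -0.012, -0.0], [0.0, -0.0, -1.0]]
ft_force: [0.0, -0.2, -2.8]
grip_width: 0.0453
```

```bash
python3 - <<'E'
from h import *
c=env.get_calibration('wrist'); im=env.get_image('wrist'); o=env.observe(); print(o['time_s'],o['position'],o['ft_force'],o['tool_rot'][:,0])
s=env.get_image('scene'); sc=env.get_calibration('scene')
# lamp cheek gaps and hole width visible relative to pack
hsv=cv2.cvtColor(im,cv2.COLOR_BGR2HSV); g=cv2.inRange(hsv,(45,120,100),(75,255,255))[:,:400]
r=np.where(g[350])[0]; print('light',onz(c,r.mean(),350,o['position'][2]+.0242)*1e3)
print(proj(sc,[.54,-.2135,.1]))
out=np.zeros((480,800,3),np.uint8); out[:,:400]=im[:,120:520]; out[:400,400:]=cv2.resize(s[230:360,205:335],(400,400)); cv2.imwrite('pics/c6.png',out)
E
```

```text
9.3 [ 0.5396511  -0.21459762  0.11856568] [ 0.32407485 -0.750685   -2.88334897] [ 1.15684726e-02 -9.99933060e-01  2.12225772e-04]
light [ 545.04239871 -214.24282099  142.76568123]
[255.69624765 283.54524214]
```

View pics/c6.png

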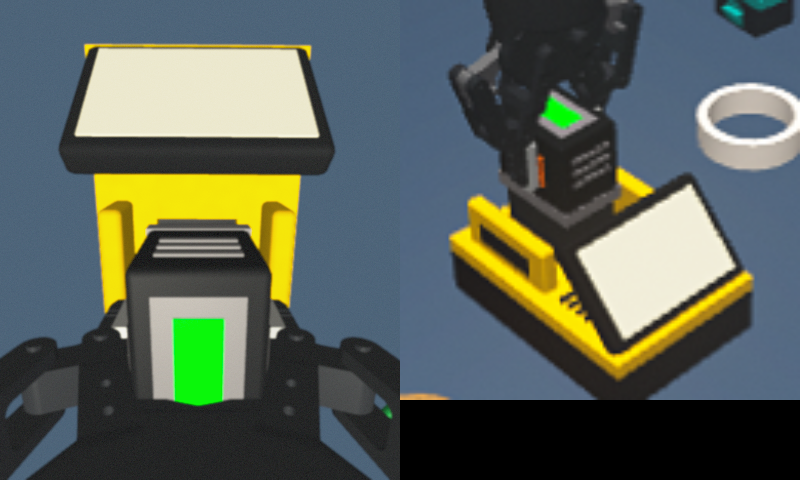

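The pack hovers about 7 mm above the deck, centred on the bay between the cheeks. I'll nudge it +0.7 mm in y and lower it gently.

Call:
arm_command --steps '[{"delta_pos":[0,0.7,0],"dr":[0,0,0]},{"delta_pos":[0,0,-2],"dr":[0,0,0]},{"delta_pos":[0,0,-2],"dr":[0,0,0]},{"delta_pos":[0,0,-1.5],"dr":[0,0,0]},{"delta_pos":[0,0,-1.5],"dr":[0,0,0]},{"delta_pos":[0,0,-1.5],"dr":[0,0,0]},{"delta_pos":[0,0,-1.5],"dr":[0,0,0]},{"delta_pos":[0,0,0],"dr":[0,0,0]},{"delta_pos":[0,0,0],"dr":[0,0,0]}]'

```text
time_s: 10.25
position: [0.5396, -0.2139, 0.1083]
tool_rot: [[0.012, -1.0, -0.0], [-1.0, -0.012, 0.0], [-0.0, 0.0, -1.0]]
ft_force: [0.5, 0.3, -3.9]
grip_width: 0.0457
```

The foot is 3.5 mm below the deck top with no contact force, so it has entered. I continue to just above the cheek limit.

Call:
arm_command --steps '[{"delta_pos":[0,0,-1.5],"dr":[0,0,0]},{"delta_pos":[0,0,-1.5],"dr":[0,0,0]},{"delta_pos":[0,0,-1.5],"dr":[0,0,0]},{"delta_pos":[0,0,-1.5],"dr":[0,0,0]},{"delta_pos":[0,0,-1],"dr":[0,0,0]},{"delta_pos":[0,0,0],"dr":[0,0,0]},{"delta_pos":[0,0,0],"dr":[0,0,0]}]'

```text
time_s: 10.95
position: [0.5396, -0.2139, 0.1013]
tool_rot: [[0.012, -1.0, 0.0], [-1.0, -0.012, 0.0], [-0.0, -0.0, -1.0]]
ft_force: [0.0, -0.3, -4.1]
grip_width: 0.0453
```

Call:
arm_command --steps '[{"delta_pos":[0,0,0],"dr":[0,0,0]},{"delta_pos":[0,0,0],"dr":[0,0,0]},{"delta_pos":[0,0,0],"dr":[0,0,0]},{"delta_pos":[0,0,0],"dr":[0,0,0]},{"delta_pos":[0,0,0],"dr":[0,0,0]},{"delta_pos":[0,0,0],"dr":[0,0,0]},{"delta_pos":[0,0,5],"dr":[0,0,0]},{"delta_pos":[0,0,10],"dr":[0,0,0]},{"delta_pos":[0,0,20],"dr":[0,0,0]},{"delta_pos":[0,0,25],"dr":[0,0,0]},{"delta_pos":[0,0,20],"dr":[0,0,0]},{"delta_pos":[0,0,0],"dr":[0,0,0]}]' --grip 1

```text
time_s: 12.15
position: [0.5406, -0.2144, 0.1848]
tool_rot: [[0.012, -1.0, 0.005], [-1.0, -0.012, -0.003], [0.004, -0.005, -1.0]]
ft_force: [-0.3, 0.1, 0.5]
grip_width: 0.0852
```

Call:
arm_command --steps '[{"delta_pos":[0,0,0],"dr":[0,0,0]},{"delta_pos":[0,0,0],"dr":[0,0,0]},{"delta_pos":[0,0,0],"dr":[0,0,0]},{"delta_pos":[0,0,0],"dr":[0,0,0]},{"delta_pos":[0,0,0],"dr":[0,0,0]},{"delta_pos":[0,0,0],"dr":[0,0,0]},{"delta_pos":[0,0,0],"dr":[0,0,0]},{"delta_pos":[0,0,0],"dr":[0,0,0]},{"delta_pos":[0,0,0],"dr":[0,0,0]}]' --grip 0

```text
time_s: 13.05
position: [0.5396, -0.2139, 0.1813]
tool_rot: [[0.012, -1.0, 0.0], [-1.0, -0.012, -0.0], [0.0, -0.0, -1.0]]
ft_force: [0.9, 0.1, 0.8]
grip_width: -0.0001
```

```bash
python3 - <<'E'
from h import *
c=env.get_calibration('wrist'); im=env.get_image('wrist'); o=env.observe(); print(o['time_s'],o['position'],o['ft_force'],o['grip_width'])
s=env.get_image('scene')
out=np.zeros((480,800,3),np.uint8); out[:,:400]=im[:,120:520]; out[:400,400:]=cv2.resize(s[230:360,205:335],(400,400)); cv2.imwrite('pics/c7.png',out)
E
```

```text
13.1 [ 0.53961367 -0.21386468  0.18133357] [-0.85008689  0.34599759 -0.0923899 ] 0.0003289407030386591
```

View pics/c7.png

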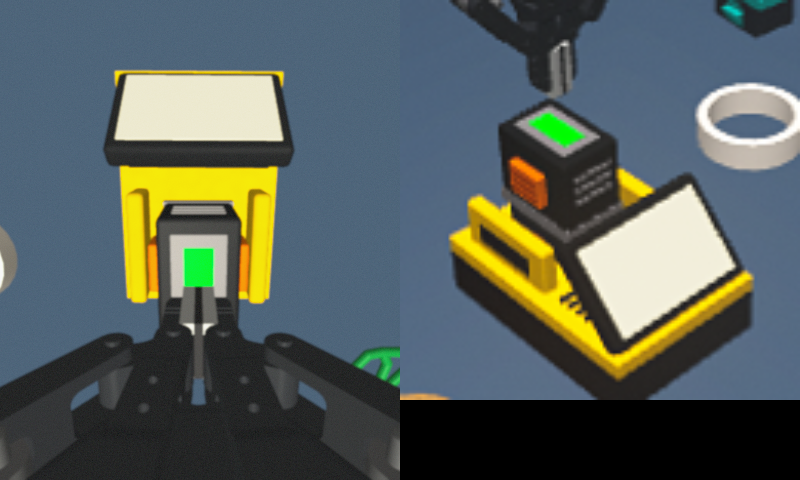

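The pack stands upright and part-way in the bay, with its buttons out and the closed fingertips above its top. I'll push down slowly.

Call:
arm_command --steps '[{"delta_pos":[0,0,-10],"dr":[0,0,0]},{"delta_pos":[0,0,-10],"dr":[0,0,0]},{"delta_pos":[0,0,-5],"dr":[0,0,0]},{"delta_pos":[0,0,-2],"dr":[0,0,0]},{"delta_pos":[0,0,-2],"dr":[0,0,0]},{"delta_pos":[0,0,-2],"dr":[0,0,0]},{"delta_pos":[0,0,-2],"dr":[0,0,0]},{"delta_pos":[0,0,-2],"dr":[0,0,0]},{"delta_pos":[0,0,-2],"dr":[0,0,0]},{"delta_pos":[0,0,-2],"dr":[0,0,0]},{"delta_pos":[0,0,0],"dr":[0,0,0]}]'

```text
time_s: 14.25
position: [0.5403, -0.2143, 0.1438]
tool_rot: [[0.012, -1.0, 0.003], [-1.0, -0.012, -0.002], [0.002, -0.003, -1.0]]
ft_force: [-0.1, 0.3, 7.7]
grip_width: 0.0003
```

Call:
arm_command --steps '[{"delta_pos":[0,0,-1.5],"dr":[0,0,0]},{"delta_pos":[0,0,-1.5],"dr":[0,0,0]},{"delta_pos":[0,0,-1.5],"dr":[0,0,0]},{"delta_pos":[0,0,-1.5],"dr":[0,0,0]},{"delta_pos":[0,0,-1.5],"dr":[0,0,0]},{"delta_pos":[0,0,-1.5],"dr":[0,0,0]},{"delta_pos":[0,0,0],"dr":[0,0,0]},{"delta_pos":[0,0,0],"dr":[0,0,0]}]'

```text
time_s: 15.05
position: [0.5395, -0.2138, 0.133]
tool_rot: [[0.012, -1.0, -0.001], [-1.0, -0.012, 0.0], [-0.0, 0.001, -1.0]]
ft_force: [0.9, -0.5, -0.4]
grip_width: 0.0001
```

Call:
arm_command --steps '[{"delta_pos":[0,0,-1],"dr":[0,0,0]},{"delta_pos":[0,0,-1],"dr":[0,0,0]},{"delta_pos":[0,0,-1],"dr":[0,0,0]},{"delta_pos":[0,0,-1],"dr":[0,0,0]},{"delta_pos":[0,0,-1],"dr":[0,0,0]},{"delta_pos":[0,0,0],"dr":[0,0,0]},{"delta_pos":[0,0,0],"dr":[0,0,0]}]'

```text
time_s: 15.75
position: [0.5396, -0.2138, 0.1282]
tool_rot: [[0.012, -1.0, -0.0], [-1.0, -0.012, 0.0], [-0.0, 0.0, -1.0]]
ft_force: [-0.1, 0.1, -0.7]
grip_width: -0.0002
```

Call:
arm_command --steps '[{"delta_pos":[0,0,-1],"dr":[0,0,0]},{"delta_pos":[0,0,-1],"dr":[0,0,0]},{"delta_pos":[0,0,-1],"dr":[0,0,0]},{"delta_pos":[0,0,0],"dr":[0,0,0]},{"delta_pos":[0,0,0],"dr":[0,0,0]}]'

```text
time_s: 16.25
position: [0.5397, -0.2139, 0.128]
tool_rot: [[0.012, -1.0, 0.002], [-1.0, -0.012, -0.002], [0.002, -0.002, -1.0]]
ft_force: [-6.7, 2.8, 20.5]
grip_width: -0.0
```

There is firm contact at 20 N with the tips at z = 106 mm, which is exactly the home height. I'll back off, retreat clear and check.

Call:
arm_command --steps '[{"delta_pos":[0,0,3],"dr":[0,0,0]},{"delta_pos":[0,0,10],"dr":[0,0,0]},{"delta_pos":[0,0,30],"dr":[0,0,0]},{"delta_pos":[-5,0,40],"dr":[0,0,0]},{"delta_pos":[-30,0,40],"dr":[0,0,0]},{"delta_pos":[-35,0,30],"dr":[0,0,0]},{"delta_pos":[-35,0,10],"dr":[0,0,0]},{"delta_pos":[0,0,0],"dr":[0,0,0]},{"delta_pos":[0,0,0],"dr":[0,0,0]},{"delta_pos":[0,0,0],"dr":[0,0,0]}]'

```text
time_s: 17.25
position: [0.4352, -0.2139, 0.2878]
tool_rot: [[0.012, -1.0, -0.001], [-1.0, -0.012, 0.001], [-0.001, 0.001, -1.0]]
ft_force: [-0.6, 0.4, -0.7]
grip_width: 0.0
```

```bash
python3 - <<'E'
from h import *
c=env.get_calibration('wrist'); im=env.get_image('wrist'); o=env.observe(); print(o['time_s'],o['position'],o['ft_force'],o['grip_width'])
s=env.get_image('scene'); sc=env.get_calibration('scene'); t=env.get_image('top'); tc=env.get_calibration('top')
def cen(i,m): 
    k=max(cv2.findContours(m,0,1)[0],key=cv2.contourArea); q=cv2.moments(k); return q['m10']/q['m00'],q['m01']/q['m00']
f=lambda i:cv2.inRange(cv2.cvtColor(i,cv2.COLOR_BGR2HSV),(52,150,100),(72,255,255))
m=f(s); m[:230]=0;m[370:]=0;m[:,:205]=0;m[:,335:]=0
mw=f(im); mw[:,:220]=0; mw[:,420:]=0
for n,cc,uv in(('scene',sc,cen(s,m)),('wrist',c,cen(im,mw))):
    print(n,np.round(uv,1),'at z .106:',np.round(onz(cc,*uv,.106)*1e3,1),'expect px',proj(cc,[.5397,-.2136,.106]),'if 15 high',proj(cc,[.5397,-.2136,.121]))
out=np.zeros((480,800,3),np.uint8); out[:,:400]=im[:,120:520]; out[:400,400:]=cv2.resize(s[230:360,205:335],(400,400)); cv2.imwrite('pics/c8.png',out)
E
```

```text
17.3 [ 0.43524967 -0.21386599  0.28762899] [ 0.40977672  0.76563439 -0.04791711] -1.6297943877747545e-06
scene [256.3 280.7] at z .106: [ 539.9 -211.4  106. ] expect px [255.38808365 281.10389636] if 15 high [254.94711161 275.03608149]
wrist [319.  101.5] at z .106: [ 540.4 -213.1  106. ] expect px [319.56649386 102.41625683] if 15 high [319.64506488  99.98190491]
```

View pics/c8.png

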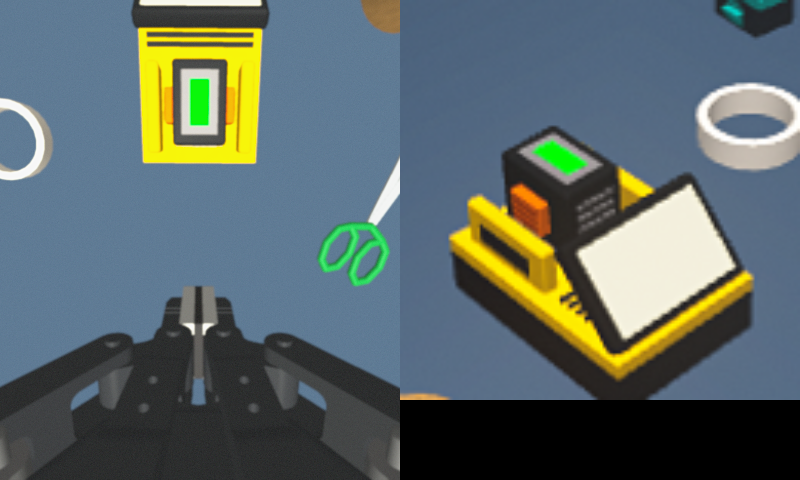

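The pack sits home in the bay, with its light at the expected pixel for a top height of 106 mm (scene row 280.7 against 281.1 expected). Both orange buttons are out and the arm is clear, so I'm handing in.

```bash
python3 -c "
from rig import env
print(env.close_job())"
```

```text
the job is handed in; nothing more can be done
None
```

The charged pack (green light) is in the lamp bay, fully home with both orange buttons sprung out. I handed the job in at about 17 s of the 48 s allowed.

- **Taking it out:** I squeezed the two buttons at 45 N and lifted the pack straight out of the charger. A picture right after the lift showed the red pack still in its bay.
- **Putting it in:** I lowered the pack into the lamp bay without contact force and let go just above the cheek limit. I then pushed on its top with the closed fingertips. The force was about 8 N at one reading on the way in. It then dropped to zero and rose to a firm 20 N with the tips at z = 106 mm, which is exactly the home height. I backed off at once.
- **Last checks:** The light's pixel in the scene picture fits the home height (row 280.7 seen, 281.1 expected; about 275 if the pack stood 15 mm high). The gripper was clear and the force reading was near zero.
- **Disagreements:** The scene camera put the pack 1.7 mm farther towards +y than the wrist camera, within about 2 mm of calibration error. The click itself was judged from force, height and pictures.
- **Not checked:** I took no final whole-table picture of the bystanders. No unexpected contact force showed in any reading, and those in view looked undisturbed.

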